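Index a cuvette carriage to the lamp

ROBOT

A 6-joint arm with a two-finger parallel gripper is mounted at the origin on the work surface. World frame = base frame: x ahead of the robot, y to its left, z up, the work surface at z = 0. Lengths are in m, angles in rad, forces in N, time in s.
With the tool pointing down it reaches from about 0.375 to 0.9 m from the base axis. Payload 3.1 kg.
Tool frame: the origin (TCP) lies at the very end of the fingers, on their centre line; the grasp point (between the pads) lies 19 mm behind it; y points along the fingers, x is the direction in which the jaws open and shut, and the axes are right-handed (so a half turn about y gives the same grasp; the last joint's range is limited). The gripper opens to 87 mm and grips with 3 to 60 N. Pads are 19 mm wide; open, the fingers measure 117 mm over their backs; the gripper's body (75 mm by 190 mm) begins 51 mm behind the grasp point.
Start: joints at [-1.522, 0.527, 1.433, -0, 1.181, -0.178], TCP at [0.141, -0.609, 0.223] pointing down, gripper open.
Joint ranges: [-3.08, 3.08], [-0.75, 2.2], [0.22, 2.44], [-1.43, 4.57], [0, 2.65], [-2.85, 2.85]. Speed limits (rad/s): [2.79, 2.79, 3.14, 3.14, 3.14, 3.14].

INTERFACE

Orientations are given as a unit quaternion [x, y, z, w].
In Python, from rig import robot gives the robot as it stands.
- The arm moves only by the shell command python3 -m creep 'ROWS' [FORCE]. ROWS is JSON, a list of rows, each a list of 3 entries, a list of its own where there are three numbers: the shift along the tool's x, y, z in mm, then the turn about the tool's y in rad, then the opening, from 0 (shut) to 1 (fully open). A call has 1 to 8 rows; each row shifts and turns the commanded pose from where the row before left it, along the tool's axes as they then stand; what a row does not reach is not made up. A row lasts 1/10 s, in which the tool goes at most 50 mm and 8.59 degrees, less where a joint would pass 70% of its speed; a pose out of reach is approached as far as the arm can. A call with a gripper value outside its range is refused whole. The fingers move at their own pace and stop on an object; FORCE is the grip in N (left out, the last holds). Time passes only in rows, so rows that do not move let the fingers close. It gives the time, the measured TCP pose, the force and the opening at its end, in the units of the state.
- robot.get_obs(): the state, without advancing time (a new reading comes with each control period).
- robot.camera(name): name is "scene" or "top" or "wrist"; returns a dict with "pixels" (480x640x3 uint8, red, green, blue), "fx", "fy", "cx", "cy" (pixels), "position" and "rotation" of the camera in the world. Camera axes: x right, y up, looking along -z (the intrinsics and any distortion apply to the point x, -y, -z); pixel columns grow to the right and rows downward; lengths in m; the calibration is good to about 2 mm. A picture is of the moment at which its call begins. There is no depth.
- robot.hand_in(): hands the job in, once; it reports no verdict.
The state is a dict: "time": time; "q": joint angles; "joint_velocities": joint speeds; "joint_torque": joint torques, N m; "position": TCP position; "tool_rot": TCP orientation; "ft_force": force on the tool from outside, world axes, zero at the start; "moment": the same for the moment, N m; "grip_width": finger opening in m.
Only numpy, scipy, OpenCV 4.12 (cv2) and the standard library are available. Lean on these libraries where they do the work, as an engineer would, in place of code of your own. Each camera call takes 0.05 s, during which the arm holds its last target.

TASK

Press the open lid of the cuvette holder down until it snaps fully shut. Then pull up the spring-loaded lock knob, slide the carriage one hole along so that the holder faces the lamp barrel, and let the pin go fully home in that hole. Finish with the knob still gripped in the fingers and the pin home, and do not disturb the bottle, the beaker and the jar.

Things in the scene. Friction and masses are not known exactly. Their poses are not given: they have to be found in the camera images.
- bed: Indexing bed fixed to the bench: grey plate 185 (x) x 400 (y) x 12 mm, x from -60 to +125 mm. Origin on the bench surface, midway along y; y runs along the slide, -x is roughly towards the robot. At x = -25 mm a steel strip (24 mm wide, top 26 mm above the bench) has five square holes 50 mm apart, 10 mm long along y. The carriage (light grey, 110 x 170 mm, top 40 mm above the bench) slides on it.
- carriage (a joint): Position of the carriage along the bed's +y, m. It starts at 0 with the pin in the middle hole; the holes are at -0.10, -0.05, 0, 0.05 and 0.10; stops at +-0.104. Sliding friction about 2 N. It is locked while the pin is in a hole.
- holder (a point): Point on the carriage at the middle of the cuvette holder, 64 mm above the bench. The holder is a dark open-topped box 70 x 70 mm, its rim 90 mm above the bench, standing on the carriage. Axes parallel to the bed's. It lies at bed x = 0, y = 40 mm + the carriage position.
- lid (a joint): Opening angle of the holder's lid, rad: 0 shut, at most 1.5. It starts at 0.75 to 1.25 and stays where it is left (stiff hinge). At about 0.16 its nose meets a spring catch (post to 90 mm above the bench, 15 mm beyond the holder's +x face); some 6 to 13 N down on the top near the free edge pushes it past, and it then snaps to 0 and is held.
- lid_hinge (a point): Point on the hinge axis at mid width, 94 mm above the bench. The hinge axis is parallel to the bed's y along the -x side of the holder, so the lid's free edge comes down towards the bed's +x. It lies at bed x = -37 mm, y = 40 mm + the carriage position.
- lid_edge (a point): Point in the middle of the free edge of the lid, on its outer (upper) face; 76 mm from the hinge. Lid 76 x 70 x 8 mm, dark; when shut its top is 98 mm above the bench. Its own z axis is the outward normal of that face.
- pull_knob: Lock knob: upright cylinder 24 mm in diameter, 30 mm high, the top 4 mm a 28 mm lip; origin at its centre, 83 mm above the bench when the pin is home. It stands over a barrel (20 mm in diameter, top 60 mm above the bench) on the carriage, at bed x = -25 mm, y = -55 mm + the carriage position. It is pulled straight up; moved sideways while pulled, it drags the carriage.
- plunger (a joint): How far the knob and pin are pulled up, m: 0 home in a hole, 0.018 fully up. The round-ended pin (8 mm in diameter) is clear of the strip from 0.010 on. A spring presses it down with 5 N at 0, 9.5 N at 0.018; between holes it rides on the strip at 0.010, and it drops into a hole that it passes over.
- lamp: Lamp head on the bed, +x side of the slide: light grey foot 50 x 44 x 34 mm with a lying dark lens barrel 28 mm in diameter pointing to the bed's -x; top 74 mm above the bench. Origin under its foot, 12 mm above the bench, at bed x = 95 mm, y = +90 or -10 mm; axes parallel to the bed's. The holder faces it when both have the same bed y: one hole from the start, towards the lamp.
- blank: Blank post at the other place (bed y = -10 or +90 mm): the same foot with a plain dark upright plate, 44 mm wide, instead of the barrel; top 74 mm above the bench. Origin under the middle of its foot.
- reagent_bottle: Amber glass bottle with a white cap, 70 mm in diameter, 150 mm high; origin at the centre of its underside. Leave it alone.
- beaker: Clear beaker, 70 mm in diameter, 80 mm high; origin at the centre of its underside. Leave it alone.
- vial_jar: Small clear jar with a black cap, 44 mm in diameter, 60 mm high; origin at the centre of its underside. Leave it alone.

How it is judged:
On the way, in this order (a step that is already met when the one before it is completed fails the run):
1. the lid is snapped shut (value of joint lid below 0.05 rad), for 0.2 s.
2. the lock knob is pulled up until the pin is clear of its hole (value of joint plunger above 0.009 m and value of joint lid below 0.05 rad), for 0.1 s.
3. the holder faces the lamp and the pin is home in that hole (value of joint plunger below 0.003 m and y of holder in the frame of lamp between -0.004 and 0.004 m), for 0.2 s.
At the end, for the whole second after the job is handed in: The lid is shut (below 0.05 rad), the carriage stands at rest with the holder within 4 mm of the lamp's axis along the slide, the pin is home (knob less than 3 mm up), and the knob is still gripped: the fingers press on it with more than 2 N, the point between the pads within 30 mm of its centre (all of step 3 and value of joint lid below 0.05 rad and contact force between the fingers and pull_knob above 2 N and distance between the grasp point and pull_knob below 0.03 m and velocity of joint carriage between -0.01 and 0.01 m/s); the arm keeps its last pose, push and grip.
It fails at once if the carriage is moved while the lid is open (value of joint lid above 0.12 rad and (value of joint carriage above 0.015 m or value of joint carriage below -0.015 m)).
It fails at once if the bottle is disturbed (distance of reagent_bottle from where it was at the start of the episode above 0.02 m).
It fails at once if the beaker is disturbed (distance of beaker from where it was at the start of the episode above 0.02 m).
It fails at once if the jar is disturbed (distance of vial_jar from where it was at the start of the episode above 0.02 m).
It also fails if it takes over 42 s, if anything falls off the work surface, if the arm or the gripper's body presses on something with over 40 N, if the wrist force passes 120 N, or if a joint passes its speed limit or range.

## Working session

There is one attempt and no reset: what is moved stays moved. The work goes in short steps, Python scripts to look and compute and a shell command to move; the robot and the scene stay as the last step left them, time stands still between calls to the robot, and variables do not carry over. Pictures are saved under pics/ and viewed, and the job is handed in when it is done.

```bash
ls; mkdir -p pics
python3 - <<'E'
from rig import robot
import cv2
print(robot.get_obs())
for n in ["scene","top","wrist"]:
    c=robot.camera(n); cv2.imwrite(f"pics/{n}0.png",c["pixels"][:,:,::-1])
    print(n,{k:v for k,v in c.items() if k!="pixels"})
E
```

```text
pics
{'time': 0.0, 'q': array([-1.52252021e+00,  5.28481607e-01,  1.43387376e+00, -2.13047596e-05,
        1.18142049e+00, -1.78536260e-01]), 'joint_velocities': array([ 0.00105603,  0.00073013,  0.00025826, -0.00050263, -0.00081191,
       -0.00123107]), 'joint_torque': array([ 6.40521139e-04, -4.40037560e+01, -1.76592457e+01,  6.34595845e-02,
        5.83136827e-02, -1.55618491e-04]), 'position': array([ 0.14051044, -0.60825433,  0.22157124]), 'tool_rot': array([-0.55279572,  0.44071842, -0.43968971,  0.55394686]), 'ft_force': array([ 0.23454475, -0.10369556, -0.97678652]), 'moment': array([ 0.03904079, -0.01876146, -0.00469328]), 'grip_width': 0.08715917230010463}
scene {'fx': 439.6795674580477, 'fy': 439.6795674580477, 'cx': 323.3895702006261, 'cy': 231.61542528479853, 'position': array([ 1.1034831 , -0.18424135,  0.89270238]), 'rotation': array([0.25561128, 0.18556712, 0.57612896, 0.75385883])}
top {'fx': 618.0806562690582, 'fy': 618.0806562690582, 'cx': 324.0170976760774, 'cy': 243.87702490922405, 'position': array([0.25355516, 0.01506511, 1.74228541]), 'rotation': array([ 0.05950708, -0.05525846, -0.70030796,  0.70920672])}
wrist {'fx': 363.66429360005424, 'fy': 363.66429360005424, 'cx': 314.53627393635196, 'cy': 237.38904818550688, 'position': array([ 0.22046745, -0.59007674,  0.38392632]), 'rotation': array([-0.11715962,  0.09567046, -0.61504927,  0.77384442])}
```

View pics/scene0.png

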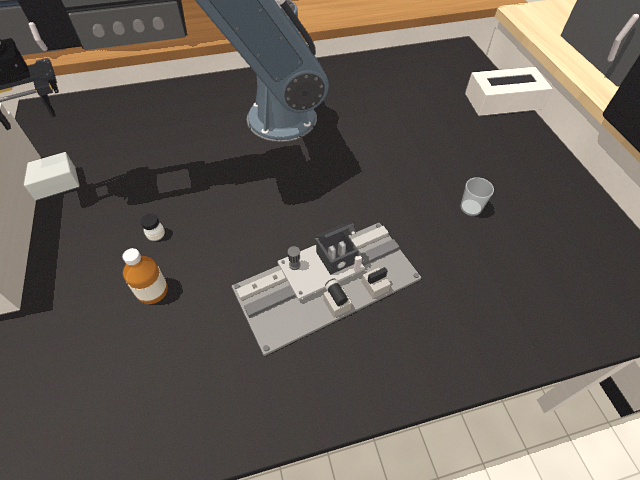

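View pics/top0.png

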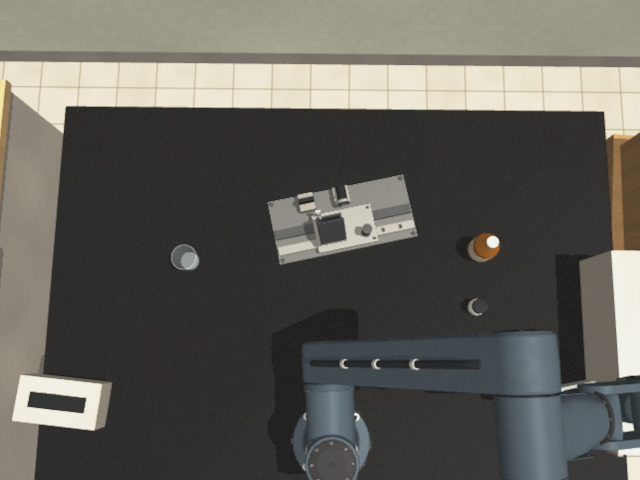

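View pics/wrist0.png

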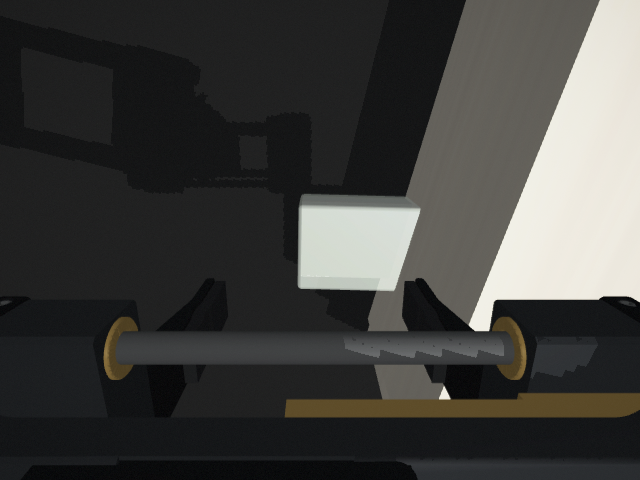

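Run:
```python
import cv2,numpy as np
a=cv2.imread("pics/top0.png")[165:275,255:430]; b=cv2.imread("pics/scene0.png")[215:355,225:430]
cv2.imwrite("pics/z1.png",cv2.resize(a,None,fx=4.5,fy=4.5,interpolation=cv2.INTER_CUBIC))
cv2.imwrite("pics/z2.png",cv2.resize(b,None,fx=3.9,fy=3.9,interpolation=cv2.INTER_CUBIC))
```

```text
(no output)
```

View pics/z1.png

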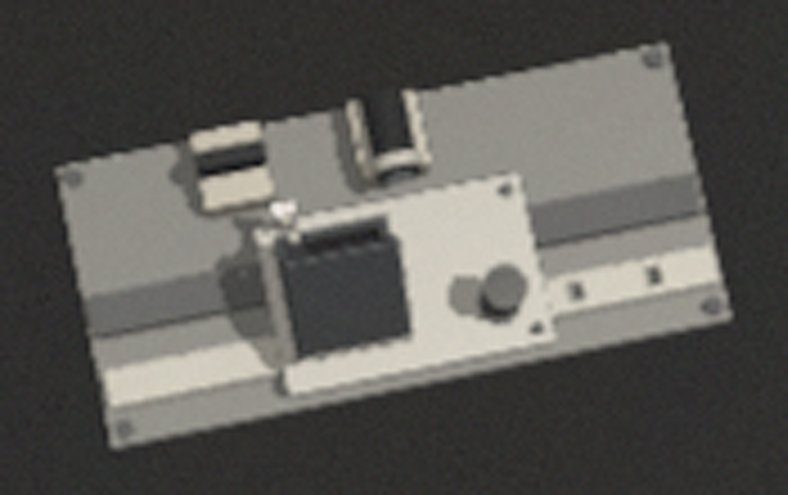

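View pics/z2.png

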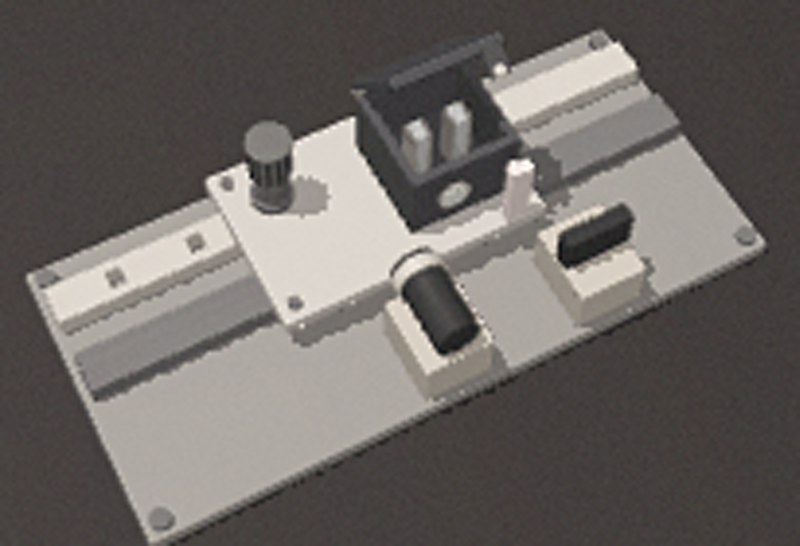

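The lamp with the lying barrel is at the −10 mm place: z1 (390,140), near the knob at (505,290). The blank is at z1 (230,165). So the carriage goes to −0.05. The lid stands open steeply at z2 (430,60). Next I'll measure the bed.

```bash
cat > h.py <<'E'
import numpy as np,cv2
from scipy.spatial.transform import Rotation as R
from rig import robot
def ray(c,u,v):
    d=np.array([(u-c["cx"])/c["fx"],-(v-c["cy"])/c["fy"],-1.0])
    return np.array(c["position"]),R.from_quat(c["rotation"]).apply(d)
def plane(c,u,v,z):
    p,d=ray(c,u,v); return p+d*(z-p[2])/d[2]
def proj(c,P):
    q=R.from_quat(c["rotation"]).inv().apply(np.asarray(P)-c["position"])
    return np.array([c["cx"]-c["fx"]*q[0]/q[2],c["cy"]+c["fy"]*q[1]/q[2]])
def tri(c1,u1,c2,u2):
    p,d=ray(c1,*u1);q,e=ray(c2,*u2)
    s=np.linalg.lstsq(np.c_[d,-e],q-p,rcond=None)[0]
    a,b=p+s[0]*d,q+s[1]*e
    return (a+b)/2,np.linalg.norm(a-b)
E
python3 - <<'E'
from h import *
c=robot.camera("top");s=robot.camera("scene")
for n,c,roi in (("top",c,(255,165,430,275)),("scene",s,(225,215,430,355))):
    g=cv2.cvtColor(c["pixels"],cv2.COLOR_RGB2GRAY)
    m=np.zeros_like(g);x0,y0,x1,y1=roi;m[y0:y1,x0:x1]=(g[y0:y1,x0:x1]>85)*255
    m=cv2.morphologyEx(m,cv2.MORPH_CLOSE,np.ones((5,5)))
    k=max(cv2.findContours(m,0,1)[0],key=cv2.contourArea)
    # quad
    h=cv2.convexHull(k)
    for eps in np.arange(1,20,.5):
        q=cv2.approxPolyDP(h,eps,True)
        if len(q)<=4: break
    q=q.reshape(-1,2)+0.0
    print(n,eps,q.tolist())
    W=[plane(c,u,v,.012) for u,v in q]
    print(np.round(W,4).tolist())
    print([round(np.linalg.norm(W[i]-W[i-1]),4) for i in range(len(W))])
E
```

```text
top 2.5 [[403.0, 175.0], [416.0, 236.0], [279.0, 263.0], [267.0, 202.0]]
[[0.7415, -0.1981, 0.012], [0.563, -0.2336, 0.012], [0.4809, 0.1537, 0.012], [0.6569, 0.1926, 0.012]]
[np.float64(0.3997), np.float64(0.182), np.float64(0.396), np.float64(0.1803)]
scene 15.0 [[383.0, 225.0], [421.0, 277.0], [263.0, 354.0], [231.0, 286.0]]
[[0.4902, 0.1563, 0.012], [0.6574, 0.1892, 0.012], [0.744, -0.2006, 0.012], [0.5669, -0.2407, 0.012]]
[np.float64(0.4044), np.float64(0.1704), np.float64(0.3993), np.float64(0.1816)]
```

Run:
```python
from h import *
c=robot.camera("top");s=robot.camera("scene")
print("knob top",tri(c,(366.8,228.8),s,(293.7,250.9)))
for yaw,o in ((.211,(.580,-.0293)),):
    x=np.array([np.cos(yaw),np.sin(yaw)]);y=np.array([-x[1],x[0]])
    for n,b in (("knob",(-.025,-.055)),("hinge",(-.037,.04)),("lamp",(.095,-.01)),("blank",(.095,.09))):
        P=np.array(o)+b[0]*x+b[1]*y
        for z in (.098,.074): print(n,P.round(4),z,proj(c,[*P,z]).round(1),proj(s,[*P,z]).round(1))
print("bottle cap",tri(c,(492,242),s,(132,256)),"jar",tri(c,(479,307),s,(151,222)))
o=robot.get_obs();print(R.from_quat(o["tool_rot"]).as_matrix().round(3),o["position"])
```

```text
knob top (array([ 0.56602839, -0.08949307,  0.09575632]), np.float64(0.0018025657427226417))
knob [ 0.5671 -0.0883] 0.098 [366.7 228.3] [294.7 250.6]
knob [ 0.5671 -0.0883] 0.074 [366.2 230. ] [295.1 256.7]
hinge [0.5354 0.0021] 0.098 [333.2 239.4] [330.4 230.9]
hinge [0.5354 0.0021] 0.074 [333.1 240.9] [330.2 237.2]
lamp [ 0.675  -0.0192] 0.098 [341.5 189.3] [339.2 285.1]
lamp [ 0.675  -0.0192] 0.074 [341.3 191.4] [338.7 290.8]
blank [0.654  0.0786] 0.098 [305.7 196.3] [380.2 266.5]
blank [0.654  0.0786] 0.074 [306.  198.4] [378.9 272.3]
bottle cap (array([ 0.52600927, -0.41441369,  0.14353244]), np.float64(0.001917031940076637)) jar (array([ 0.36190576, -0.39866804,  0.04755607]), np.float64(0.0009897391610256161))
[[ 0.225 -0.     0.974]
 [-0.974  0.     0.225]
 [-0.    -1.     0.   ]] [ 0.14057032 -0.60881597  0.22234471]
```

Run:
```python
from h import *
c=robot.camera("top");s=robot.camera("scene")
yaw=.211;X=np.array([np.cos(yaw),np.sin(yaw),0]);Y=np.array([-X[1],X[0],0]);O=np.array([.580,-.0293,0])
for a in (.75,.9,1.0,1.1,1.25):
    for t in (0,):
        px=-.037+.076*np.cos(a)-.004*np.sin(a);z=.094+.076*np.sin(a)+.004*np.cos(a)
        r=[]
        for w in (-.035,.035):
            P=O+px*X+(.04+w)*Y+[0,0,z]
            r+=[((proj(c,P)-[255,165])*4.5).round(0).tolist(),((proj(s,P)-[225,215])*3.9).round(0).tolist()]
        print(a,round(px,4),round(z,4),r)
```

```text
0.75 0.0159 0.1487 [[393.0, 221.0], [403.0, 99.0], [276.0, 245.0], [516.0, 52.0]]
0.9 0.0071 0.156 [[397.0, 233.0], [395.0, 79.0], [279.0, 257.0], [509.0, 32.0]]
1.0 0.0007 0.1601 [[399.0, 242.0], [390.0, 66.0], [281.0, 266.0], [504.0, 20.0]]
1.1 -0.0061 0.1635 [[402.0, 253.0], [384.0, 53.0], [283.0, 276.0], [498.0, 7.0]]
1.25 -0.0168 0.1674 [[406.0, 269.0], [375.0, 35.0], [287.0, 293.0], [489.0, -11.0]]
```

```bash
python3 -m creep '[[[-20,0,20],0.016,0.5],[[-32,0,33],0,0],[[-32,0,33],0,0],[[-32,0,33],0,0],[[-32,0,33],0,0],[[-32,0,33],0,0],[[-32,0,33],0,0],[[-32,0,33],0,0]]' 20
cat >> h.py <<'E'
yaw=.211;X=np.array([np.cos(yaw),np.sin(yaw),0]);Y=np.array([-X[1],X[0],0]);O=np.array([.580,-.0293,0])
def st():
    o=robot.get_obs();p=o["position"]-O
    M=R.from_quat(o["tool_rot"]).as_matrix()
    print("t",round(o["time"],2),"bed mm",(1e3*np.array([p@X,p@Y,p[2]])).round(1),"yawerr",round(float(np.arctan2(M[1,0],M[0,0])-(yaw-np.pi/2)),4),"down",M[:,1].round(3),"F",o["ft_force"].round(1),"w",round(o["grip_width"]*1e3,1))
E
python3 -c "from h import *;st()"
```

```text
time: 1.25
position: [0.3354, -0.3162, 0.2229]
tool_rot: [0.55, -0.444, 0.445, -0.55]
ft_force: [0.6, 0.0, 0.6]
grip_width: 0.0309
t 1.25 bed mm [-299.3 -229.3  222.9] yawerr -0.0007 down [ 0.001 -0.001 -1.   ] F [0.6 0.  0.6] w 30.9
```

```bash
python3 -m creep '[[[-34,0,35],0,0],[[-34,0,35],0,0],[[-34,0,35],0,0],[[-34,0,35],0,0],[[-34,0,35],0,0],[[-34,0,35],0,0],[[-34,0,35],0,0],[[-30,0,32],0,0]]'
python3 - <<'E'
from h import *
st();c=robot.camera("wrist");s=robot.camera("scene")
cv2.imwrite("pics/w1.png",c["pixels"][:,:,::-1])
cv2.imwrite("pics/s1.png",cv2.resize(s["pixels"][150:355,200:450,::-1],None,fx=2.8,fy=2.8,interpolation=cv2.INTER_CUBIC))
E
```

```text
time: 2.05
position: [0.5504, 0.0047, 0.2228]
tool_rot: [-0.55, 0.444, -0.445, 0.55]
ft_force: [0.2, -1.0, -0.2]
grip_width: 0.0005
t 2.05 bed mm [-21.8  39.4 222.8] yawerr 0.0008 down [ 0.001 -0.    -1.   ] F [ 0.2 -1.  -0.2] w 0.5
```

View pics/w1.png

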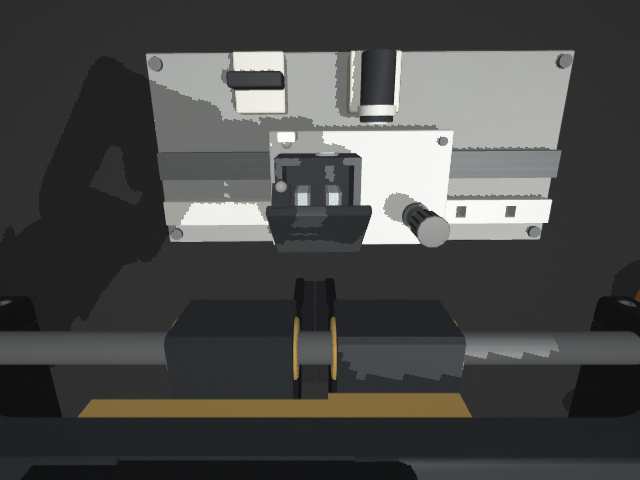

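View pics/s1.png

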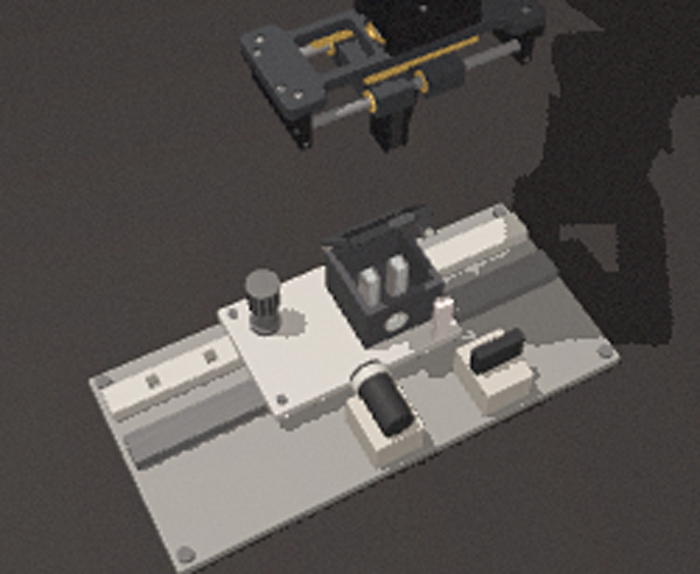

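Run:
```python
from h import *
c=robot.camera("wrist")
for a in (.75,.85,.95,1.05,1.15,1.25):
    r=[]
    for n in (.004,-.004):
        px=-.037+.076*np.cos(a)-n*np.sin(a);z=.094+.076*np.sin(a)+n*np.cos(a)
        for w in (-.035,.035): r.append(proj(c,O+px*X+(.04+w)*Y+[0,0,z]).round(1).tolist())
    print(a,r)
print("hinge bottom",proj(c,O-.037*X+.04*Y+[0,0,.094]),"knob",proj(c,O-.025*X-.055*Y+[0,0,.098]))
```

```text
0.75 [[370.3, 198.2], [264.1, 197.6], [369.4, 188.5], [265.0, 187.9]]
0.85 [[370.9, 208.4], [263.3, 207.7], [370.2, 197.7], [264.1, 197.1]]
0.95 [[371.4, 219.3], [262.8, 218.7], [370.9, 207.9], [263.4, 207.2]]
1.05 [[371.7, 230.8], [262.3, 230.1], [371.4, 218.8], [262.8, 218.1]]
1.15 [[371.9, 242.7], [262.0, 242.0], [371.7, 230.2], [262.3, 229.5]]
1.25 [[371.9, 254.6], [261.9, 253.9], [371.9, 242.0], [262.0, 241.3]]
hinge bottom [316.35909964 247.21307806] knob [431.54612851 235.73798907]
```

```bash
python3 -m creep '[[[0,30,7],0,0],[[0,28,6],0,0],[[0,14,0],0,0],[[0,8,8],0,0],[[0,8,6],0,0]]'
python3 - <<'E'
from h import *
st();c=robot.camera("wrist");s=robot.camera("scene")
cv2.imwrite("pics/w2.png",c["pixels"][:,:,::-1])
cv2.imwrite("pics/s2.png",cv2.resize(s["pixels"][150:355,200:450,::-1],None,fx=2.8,fy=2.8,interpolation=cv2.INTER_CUBIC))
E
```

```text
time: 2.7
position: [0.576, 0.0071, 0.1344]
tool_rot: [0.55, -0.445, 0.445, -0.549]
ft_force: [-0.4, -0.3, 0.1]
grip_width: 0.0003
t 2.7 bed mm [  3.7  36.5 134.4] yawerr -0.0016 down [-0. -0. -1.] F [-0.4 -0.3  0.1] w 0.3
```

View pics/w2.png

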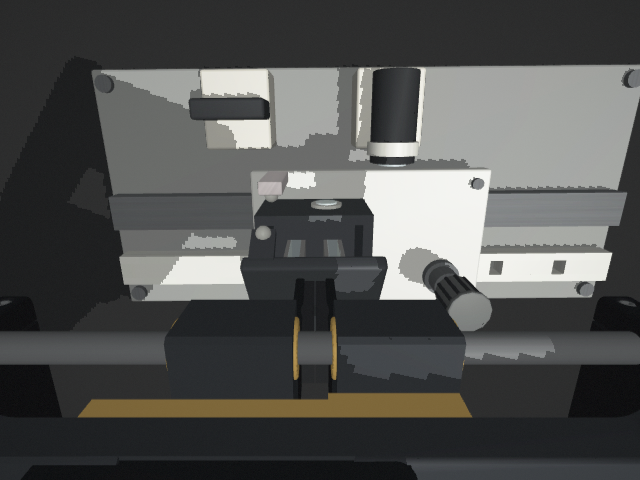

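View pics/s2.png

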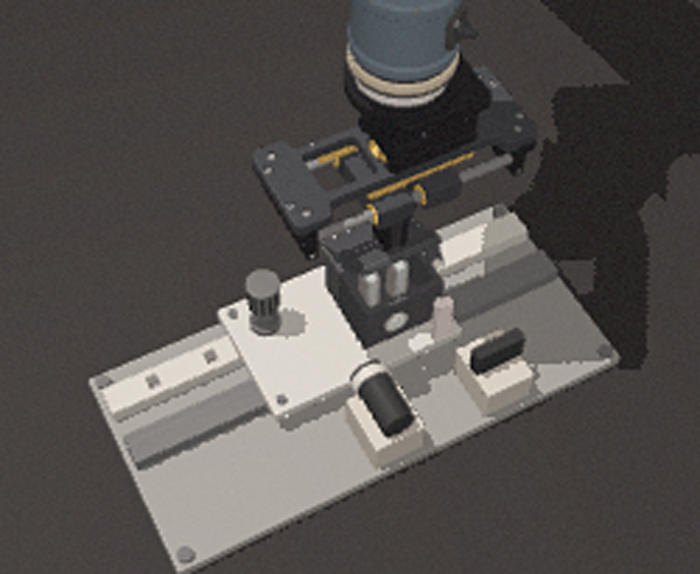

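```bash
python3 -m creep '[[[-2,8,8],0,0],[[-1,9,4],0,0],[[0,6,3],0,0]]'
python3 - <<'E'
from h import *
st();c=robot.camera("wrist");s=robot.camera("scene")
cv2.imwrite("pics/w3.png",c["pixels"][:,:,::-1])
cv2.imwrite("pics/s3.png",cv2.resize(s["pixels"][180:320,260:400,::-1],None,fx=4,fy=4,interpolation=cv2.INTER_CUBIC))
E
```

```text
time: 3.1
position: [0.5906, 0.0144, 0.1112]
tool_rot: [-0.55, 0.444, -0.445, 0.55]
ft_force: [0.5, 0.5, 0.5]
grip_width: 0.0004
t 3.1 bed mm [ 19.5  40.5 111.2] yawerr 0.0001 down [ 0.001 -0.    -1.   ] F [0.5 0.5 0.5] w 0.4
```

View pics/w3.png

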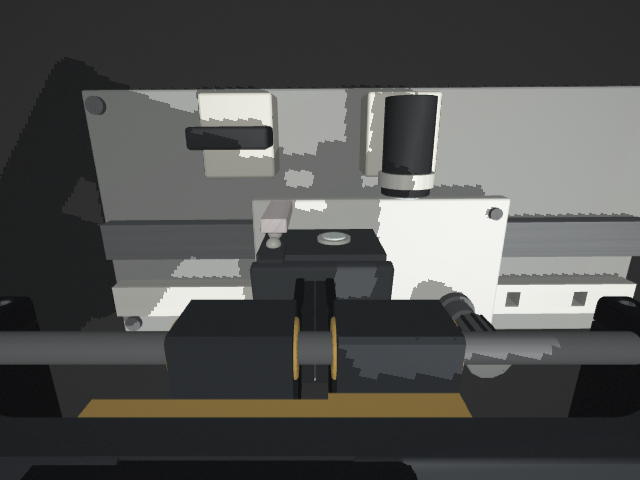

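View pics/s3.png

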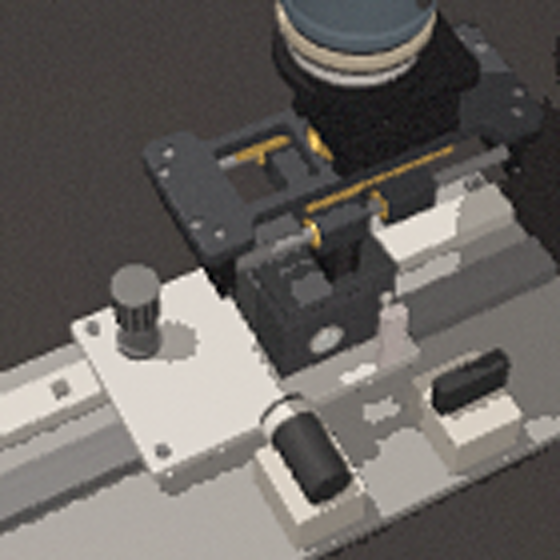

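The lid is now nearly down, with its edge at row 265 in w3. Next I press it past the catch near the free edge.

```bash
python3 -m creep '[[[0,3,5],0,0],[[0,4,2],0,0]]'; python3 -c "from h import *;st()"
python3 -m creep '[[[0,4,0],0,0]]'; python3 -c "from h import *;st()"
python3 -m creep '[[[0,3,0],0,0]]'; python3 -c "from h import *;st()"
```

```text
time: 3.4
position: [0.5939, 0.0155, 0.1056]
tool_rot: [0.552, -0.446, 0.443, -0.548]
ft_force: [-5.5, -2.2, 5.3]
grip_width: 0.0006
t 3.4 bed mm [ 23.   40.9 105.6] yawerr 0.001 down [-0.007 -0.001 -1.   ] F [-5.5 -2.2  5.3] w 0.6
time: 3.5
position: [0.596, 0.0157, 0.1011]
tool_rot: [0.55, -0.445, 0.444, -0.55]
ft_force: [-0.7, -0.6, 0.8]
grip_width: 0.0004
t 3.5 bed mm [ 25.1  40.7 101.1] yawerr 0.0 down [-0.001 -0.    -1.   ] F [-0.7 -0.6  0.8] w 0.4
time: 3.6
position: [0.597, 0.0157, 0.0978]
tool_rot: [-0.55, 0.444, -0.445, 0.55]
ft_force: [-1.9, 0.1, 14.9]
grip_width: 0.0004
t 3.6 bed mm [26.1 40.4 97.8] yawerr -0.0003 down [ 0.001  0.    -1.   ] F [-1.9  0.1 14.9] w 0.4
```

```bash
python3 -m creep '[[[0,1,0],0,0],[[0,0,0],0,0]]'; python3 -c "from h import *;st()"
python3 -m creep '[[[0,-30,-10],0,0],[[0,-35,-35],0,0.3]]'
python3 - <<'E'
from h import *
st();c=robot.camera("wrist");s=robot.camera("scene")
cv2.imwrite("pics/w4.png",c["pixels"][:,:,::-1])
cv2.imwrite("pics/s4.png",cv2.resize(s["pixels"][180:320,260:400,::-1],None,fx=4,fy=4,interpolation=cv2.INTER_CUBIC))
for z in (.098,.108,.112): print(z,proj(c,O+.039*X+.005*Y+[0,0,z]),proj(c,O+.039*X+.075*Y+[0,0,z]))
print("knob",proj(c,O-.025*X-.055*Y+[0,0,.098]))
E
```

```text
time: 3.8
position: [0.597, 0.0157, 0.098]
tool_rot: [-0.55, 0.444, -0.445, 0.55]
ft_force: [-2.1, -0.5, 9.4]
grip_width: 0.0002
t 3.8 bed mm [26.  40.4 98. ] yawerr -0.0001 down [ 0.001 -0.    -1.   ] F [-2.1 -0.5  9.4] w 0.2
time: 4.0
position: [0.5554, 0.006, 0.1614]
tool_rot: [-0.549, 0.444, -0.445, 0.551]
ft_force: [0.6, -0.6, 1.9]
grip_width: 0.0036
t 4.0 bed mm [-16.7  39.7 161.4] yawerr 0.0004 down [ 0.003 -0.    -1.   ] F [ 0.6 -0.6  1.9] w 3.6
0.098 [371.86246792 168.60475054] [257.88342763 168.50648116]
0.108 [374.40348921 170.5754039 ] [255.33286839 170.47215107]
0.112 [375.48463003 171.41386748] [254.24768936 171.30847894]
knob [457.39502886 265.83470029]
```

View pics/w4.png

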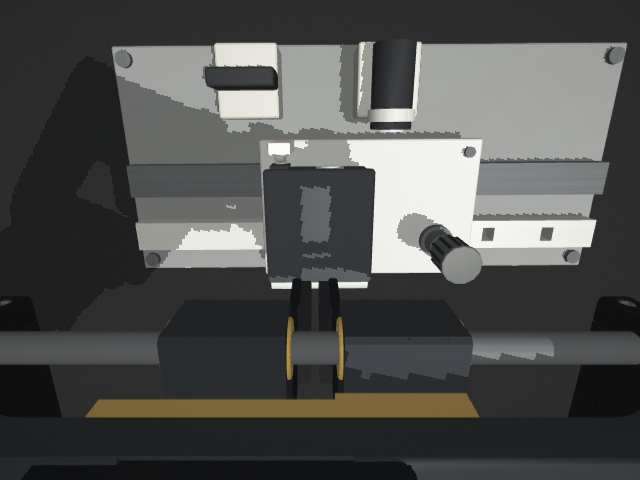

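View pics/s4.png

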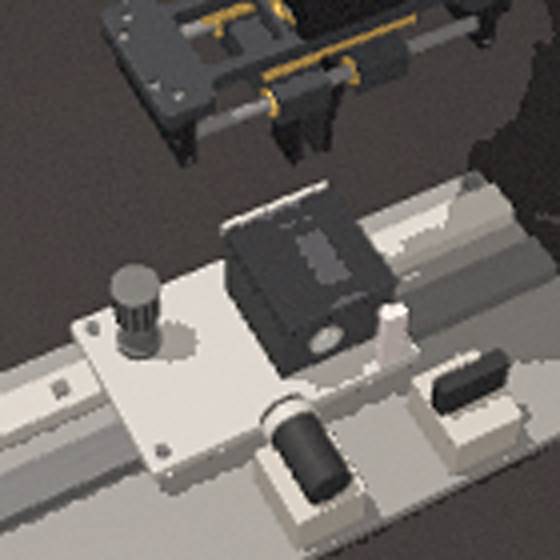

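The lid is shut: its edge is at row 169 against 168.6 predicted, and its top measured 98 mm. The knob is at (460,264), about 1–2 mm further to −y than my model has it. I go above it now.

```bash
python3 -m creep '[[[48,0,-5],0,0.6],[[48,0,-4],0,0.6],[[0,25,0],0,0.6],[[0,0,0],0,0.6]]'
python3 - <<'E'
from h import *
st();c=robot.camera("wrist");s=robot.camera("scene");t=robot.camera("top")
cv2.imwrite("pics/w5.png",c["pixels"][:,:,::-1])
cv2.imwrite("pics/s5.png",cv2.resize(s["pixels"][180:320,220:400,::-1],None,fx=4,fy=4,interpolation=cv2.INTER_CUBIC))
print("knob",proj(c,O-.025*X-.055*Y+[0,0,.098]))
E
```

```text
time: 4.5
position: [0.5625, -0.0904, 0.1337]
tool_rot: [0.55, -0.447, 0.444, -0.549]
ft_force: [-0.9, 1.0, -0.5]
grip_width: 0.0407
t 4.5 bed mm [-29.9 -56.1 133.7] yawerr -0.0031 down [-0.005  0.002 -1.   ] F [-0.9  1.  -0.5] w 40.7
knob [313.72716664 261.82337791]
```

View pics/w5.png

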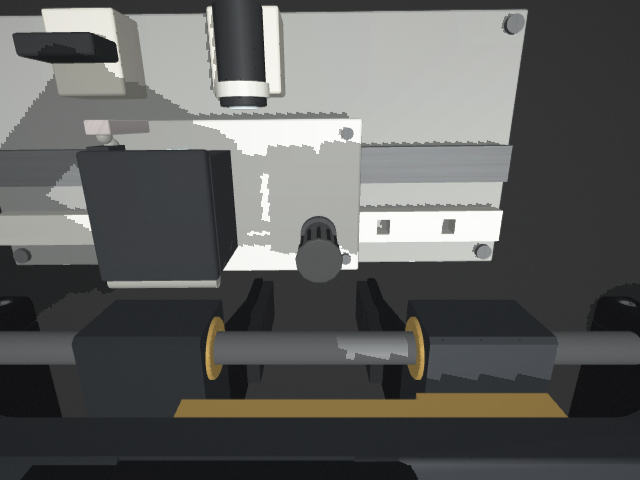

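View pics/s5.png

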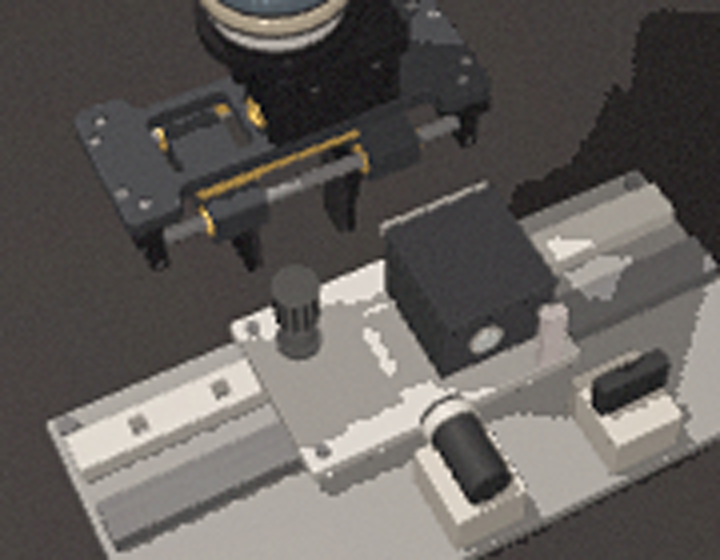

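```bash
python3 -m creep '[[[1,10,5],0,0.6],[[0,20,0],0,0.6],[[0,20,0],0,0.6],[[0,17,0],0,0.6],[[0,0,0],0,0.6]]'
python3 - <<'E'
from h import *
st();c=robot.camera("wrist");s=robot.camera("scene")
cv2.imwrite("pics/w6.png",c["pixels"][:,:,::-1])
cv2.imwrite("pics/s6.png",cv2.resize(s["pixels"][180:320,220:400,::-1],None,fx=4,fy=4,interpolation=cv2.INTER_CUBIC))
E
```

```text
time: 5.15
position: [0.5679, -0.0881, 0.0675]
tool_rot: [0.551, -0.446, 0.443, -0.55]
ft_force: [-0.8, 0.3, 0.7]
grip_width: 0.0521
t 5.15 bed mm [-24.1 -54.9  67.5] yawerr 0.0012 down [-0.004  0.001 -1.   ] F [-0.8  0.3  0.7] w 52.1
```

View pics/w6.png

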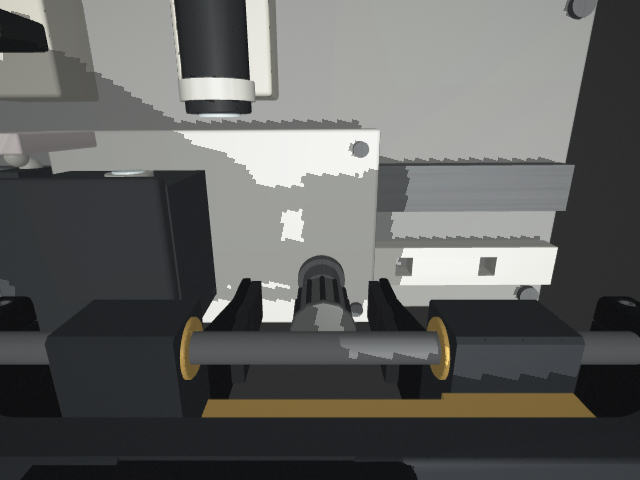

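View pics/s6.png

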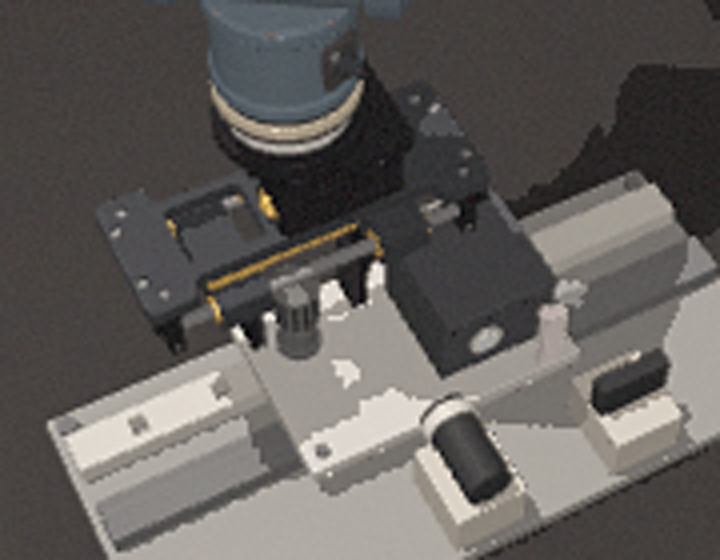

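```bash
python3 -m creep '[[[3,2,0],0,0.6],[[0,0,0],0,0],[[0,0,0],0,0],[[0,0,0],0,0],[[0,0,0],0,0],[[0,0,0],0,0]]' 35
python3 - <<'E'
from h import *
st();c=robot.camera("wrist");s=robot.camera("scene")
cv2.imwrite("pics/w7.png",c["pixels"][:,:,::-1])
E
```

```text
time: 5.85
position: [0.5697, -0.0923, 0.0679]
tool_rot: [-0.55, 0.445, -0.445, 0.55]
ft_force: [-0.6, 1.1, 2.5]
grip_width: 0.0236
t 5.85 bed mm [-23.3 -59.4  67.9] yawerr -0.0005 down [ 0.  0. -1.] F [-0.6  1.1  2.5] w 23.6
```

View pics/w7.png

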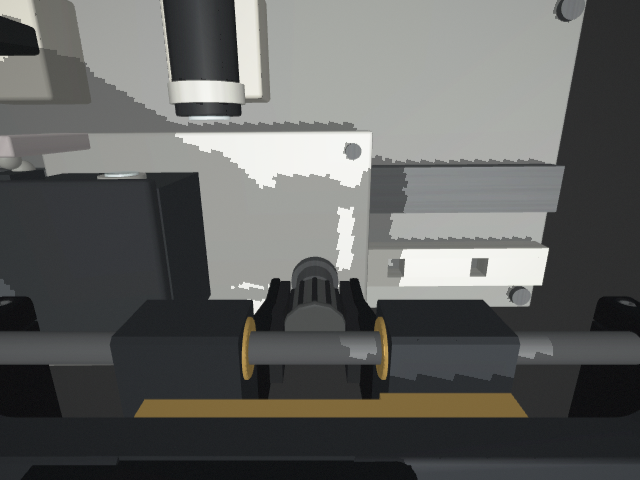

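```bash
python3 -c "
from h import *
st()"; python3 -m creep '[[[0,-5,0],0,0],[[0,-5,0],0,0],[[0,-4,0],0,0],[[0,0,0],0,0]]'
python3 - <<'E'
from h import *
st();s=robot.camera("scene");c=robot.camera("wrist")
cv2.imwrite("pics/w8.png",c["pixels"][:,:,::-1])
cv2.imwrite("pics/s8.png",cv2.resize(s["pixels"][180:320,220:400,::-1],None,fx=4,fy=4,interpolation=cv2.INTER_CUBIC))
E
```

```text
t 5.95 bed mm [-23.3 -59.4  67.9] yawerr -0.0004 down [ 0.  0. -1.] F [-0.8  1.2  3.1] w 23.8
time: 6.35
position: [0.5695, -0.0923, 0.0814]
tool_rot: [-0.55, 0.445, -0.444, 0.55]
ft_force: [2.3, 1.2, -8.4]
grip_width: 0.024
t 6.35 bed mm [-23.4 -59.4  81.4] yawerr -0.0003 down [-0.  0. -1.] F [ 2.3  1.2 -8.4] w 24.0
```

View pics/w8.png

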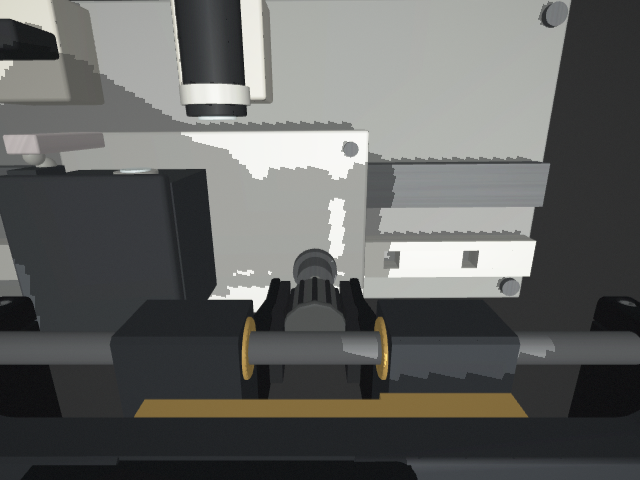

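View pics/s8.png

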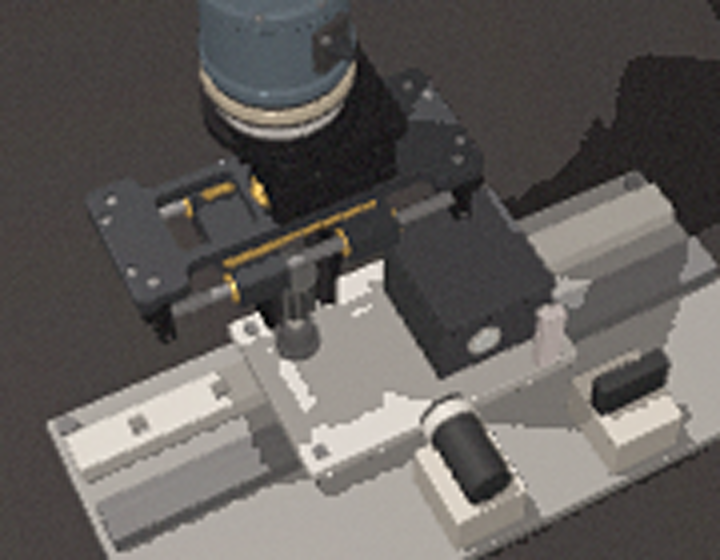

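```bash
python3 -m creep '[[[6,0,0],0,0],[[12,0,0],0,0],[[12,0,0],0,0],[[12,0,0],0,0],[[8,0,0],0,0],[[0,0,0],0,0],[[0,0,0],0,0]]'
python3 - <<'E'
from h import *
st();s=robot.camera("scene");c=robot.camera("wrist")
cv2.imwrite("pics/w9.png",c["pixels"][:,:,::-1])
cv2.imwrite("pics/s9.png",cv2.resize(s["pixels"][180:320,220:400,::-1],None,fx=4,fy=4,interpolation=cv2.INTER_CUBIC))
E
```

```text
time: 7.15
position: [0.5807, -0.1426, 0.0816]
tool_rot: [0.55, -0.444, 0.445, -0.55]
ft_force: [4.0, -1.3, -9.1]
grip_width: 0.024
t 7.15 bed mm [ -23.  -110.9   81.6] yawerr -0.0004 down [ 0.001 -0.002 -1.   ] F [ 4.  -1.3 -9.1] w 24.0
```

View pics/w9.png

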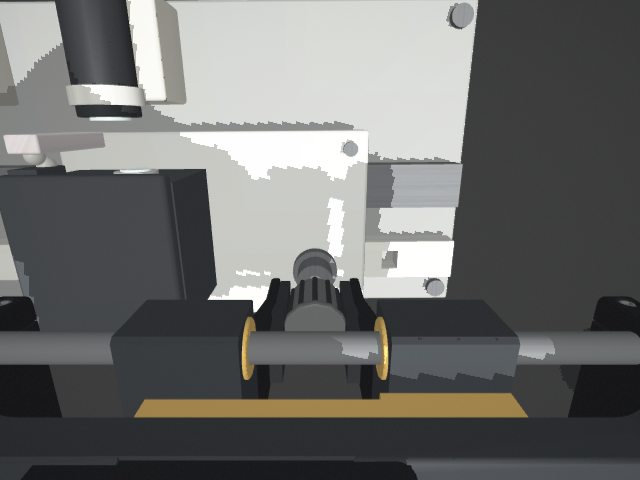

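View pics/s9.png

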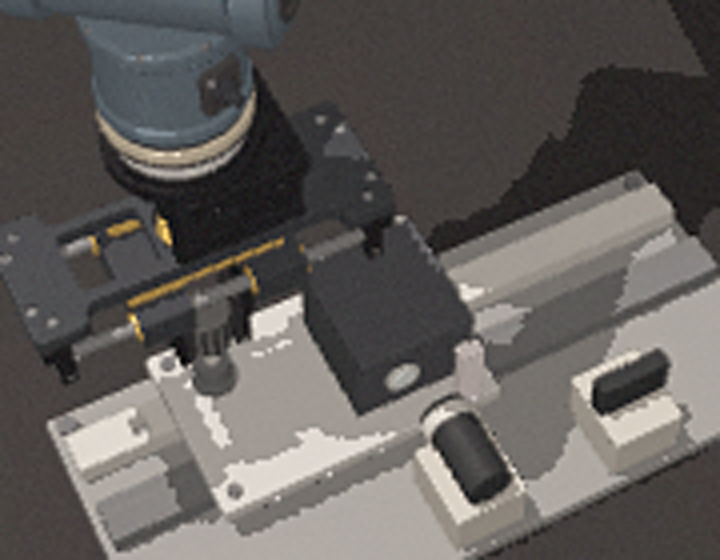

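The slide measured 51.5 mm, and the hole sits at u=389 against 391 before, so both show about 1.3 mm of overshoot. I correct that and lower.

```bash
python3 -m creep '[[[-1.3,0,0],0,0],[[0,3,0],0,0],[[0,3,0],0,0],[[0,0,0],0,0]]'; python3 -c "
from h import *
st()"
```

```text
time: 7.65
position: [0.5801, -0.1399, 0.0754]
tool_rot: [-0.55, 0.444, -0.445, 0.55]
ft_force: [3.4, 0.3, -7.3]
grip_width: 0.0242
t 7.65 bed mm [ -23.1 -108.2   75.4] yawerr -0.0001 down [ 0. -0. -1.] F [ 3.4  0.3 -7.3] w 24.2
```

```bash
python3 -m creep '[[[0.5,3,0],0,0],[[0,3,0],0,0],[[0,1.5,0],0,0],[[0,0,0],0,0],[[0,0,0],0,0]]'
python3 - <<'E'
from h import *
st();s=robot.camera("scene");c=robot.camera("wrist");t=robot.camera("top")
st()
cv2.imwrite("pics/w10.png",c["pixels"][:,:,::-1])
cv2.imwrite("pics/s10.png",cv2.resize(s["pixels"][180:320,220:400,::-1],None,fx=4,fy=4,interpolation=cv2.INTER_CUBIC))
E
```

```text
time: 8.15
position: [0.58, -0.1401, 0.0681]
tool_rot: [-0.55, 0.445, -0.445, 0.55]
ft_force: [4.1, 3.5, -5.3]
grip_width: 0.0239
t 8.15 bed mm [ -23.2 -108.3   68.1] yawerr -0.0003 down [ 0.     0.001 -1.   ] F [ 4.1  3.5 -5.3] w 23.9
t 8.3 bed mm [ -23.2 -108.4   68.1] yawerr -0.0004 down [ 0.     0.001 -1.   ] F [ 4.5  3.5 -5.1] w 23.9
```

View pics/w10.png

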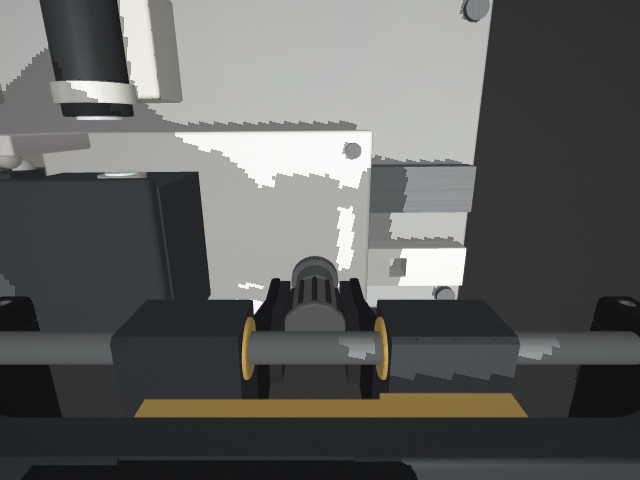

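View pics/s10.png

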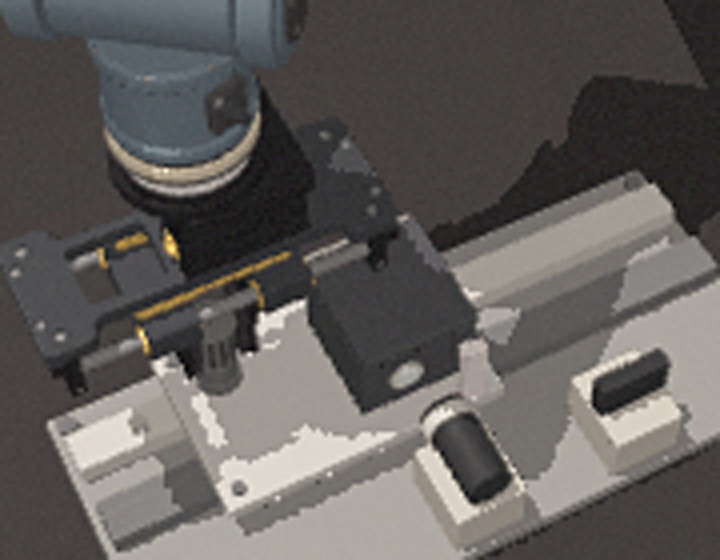

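```bash
python3 -m creep '[[[0.5,1,0],0,0],[[0,0.7,0],0,0],[[0,0,0],0,0],[[0,0,0],0,0],[[0,0,0],0,0]]'
python3 - <<'E'
from h import *
st();t=robot.camera("top");st()
for n,b in (("knob",(-.025,-.105)),): print(proj(t,O+b[0]*X+b[1]*Y+[0,0,.098]))
cv2.imwrite("pics/t10.png",cv2.resize(t["pixels"][150:330,160:520,::-1],None,fx=2.2,fy=2.2))
E
```

```text
time: 8.8
position: [0.5805, -0.1413, 0.0679]
tool_rot: [-0.55, 0.444, -0.445, 0.55]
ft_force: [2.8, 2.1, 5.0]
grip_width: 0.0239
t 8.8 bed mm [ -23.  -109.6   67.9] yawerr -0.0001 down [ 0.001 -0.001 -1.   ] F [2.8 2.1 5. ] w 23.9
t 8.85 bed mm [ -23.  -109.6   67.9] yawerr -0.0001 down [ 0.001 -0.001 -1.   ] F [2.  3.1 5.6] w 24.0
[384.81121872 224.74534846]
```

View pics/t10.png

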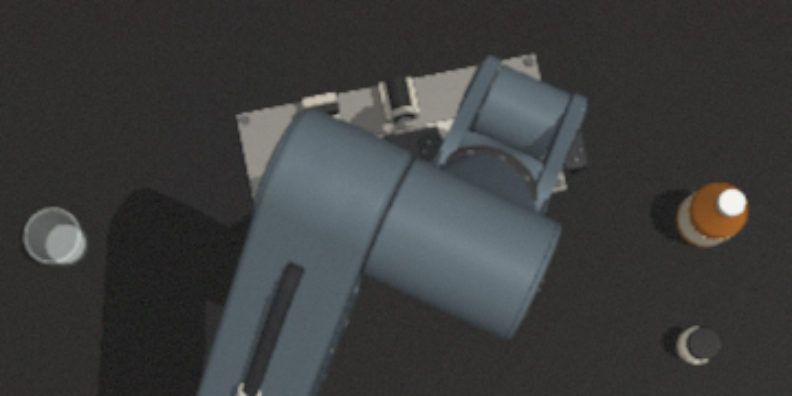

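```bash
python3 -c "
from h import *
print(robot.hand_in());st()"
```

```text
the job is handed in; nothing more can be done
None
the job is handed in; nothing more can be done
```

I pressed the lid shut, pulled the knob up about 13.5 mm, slid the carriage 50 mm towards the lamp (bed −y), lowered the pin into that hole and handed in with the knob still gripped. The clock was at about 9 s of the 42 s allowed. `hand_in` gives no verdict, and every figure below is from before it.

- **Lid:** the fingertip pressed it down to 98.0 mm, the stated shut height, and the wrist picture taken just after showed its edge flat.
- **Pin pull:** with the knob up, the wrist read 8.4 N downward, which matches the spring at that height.
- **Carriage:** it first overshot by about 1.3 mm, which I took back before lowering. The last reading was 50.2 mm from the start.
- **Pin home:** the tool height is back at 67.9 mm, the same as before the pull, with about 5 N pushing down.
- **Grip:** the jaws stand at 23.9 mm on the 24 mm knob, with a 35 N grip command.
- **Bottle, beaker and jar:** I kept clear of them, and they look untouched in the last top picture. I did not measure their positions again.

**Disagreements:**
- The knob and holder appeared about 1–3 mm further to −y than my bed fit predicted, so I aimed the grasp by the wrist picture.
- A side force of about 3–4 N remained on the tool at the end.

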